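# Load the print cassette and lift it off its dock

## Task

Take the long round-bottomed cartridge from the bench stand and lower it gently, without dropping it or pressing hard, to the bottom of the deep well in the print cassette, and let go of it. Then pinch the cassette's two side catches together with the fingers to unlatch it from its dock, and lift the cassette, upright and with the cartridge in it, about 12 cm straight up. Finish while holding it still up there by its two pinched catches; leave the short vial, the bottle and the cutters alone.

Things in the scene. Friction and masses are not known exactly. Their poses are not given: they have to be found in the camera images.
- cartridge_mid (a point): Centre of the long cartridge: loose amber tube, 20 mm in diameter, 100 mm long, round bottom, flat black cap as its top 20 mm, 45 g. On its axis 50 mm above its bottom; z axis towards the cap. It starts upright in one of the stand's two holes, leaning 2 degrees at most, the top 55 mm standing out (cap top 110 mm above the bench).
- stand: Fixed aluminium block 56 (x) x 126 (y) x 55 (z) mm, origin at the centre of its underside on the bench, z up. Two round holes 21 mm wide, 45 mm deep, at x = 0, y = -32 and y = +32 mm: one has the cartridge, the other the short vial. Fingers closing along the stand's x axis keep clear of the other tube.
- vial_mid (a point): Centre of the short flat-bottomed amber vial with a black cap (bystander), loose, 20 mm in diameter, 69 mm tall, in the other hole of the stand, only 24 mm of it standing out. Leave alone.
- dock: Fixed dock: base plate 120 (x) x 110 (y) x 10 mm, origin at the centre of its underside on the bench, z up. Black posts 48 mm high at the cassette's corners guide it with 1.5 mm play. A cheek on each y side (30 to 44 mm from the middle, top 38 mm above the bench) has a lip over the foot tooth of a catch, which holds the cassette down.
- cassette: White print cassette, loose, latched in the dock at the start with its axes along the dock's: block 70 (x) x 34 (y) x 80 (z) mm, about 230 g. Origin at the centre of its underside, 10 mm above the bench when seated; z up. One deep round well in its middle, open at the top, and a sprung grey catch plate on its +y and on its -y side.
- cassette_grip (a point): Midway between the two catches, 72 mm above the cassette's underside: a good height to pinch them, fingers closing along this frame's y (the cassette's y). The catches are 57 mm apart over their outer faces when free, 43 mm when fully in, where they stop against the block and can be gripped firmly (20 to 30 N) to carry it.
- cassette_foot (a point): Centre of the cassette's underside; 10 mm above the bench when seated in the dock.
- well_mouth (a point): Centre of the well's round mouth (26 mm wide, well 64 mm deep), in the cassette's top face, 80 mm above its underside. The catch plates stand 8 mm higher than this face.
- well_seat (a point): On the well's axis, 66 mm above the cassette's underside: where the cartridge's centre comes when it stands on the well's bottom; its top 36 mm then stick out above the cassette. To lower it there, fingers close along the cassette's x axis, to miss the catches, and grip the cartridge within its top 15 mm.
- catch_left (a joint): Catch on the cassette's +y side: metres pressed in, 0 free, 0.007 fully in. Plate 26 mm wide (x), 4 mm thick, 12 to 88 mm above the cassette's underside. Its foot tooth sits under the dock's lip by 4 mm, so both catches must be in 5 mm or more to lift. A spring pushes it out: 1 N when free, 5 N fully in.
- catch_right (a joint): Catch on the cassette's -y side, the same mirrored: metres pressed in, 0 free, 0.007 fully in.
- glue_mid (a point): Centre of a white bottle with a black cap (bystander), loose, 36 mm in diameter, 105 mm tall, standing on the bench. Leave alone.
- cutters_mid (a point): Middle of a pair of side cutters lying on the bench (bystander), loose, about 170 mm long along its x axis, 56 mm wide, 12 mm high. Leave alone.
Things that resemble listed ones, but are neither listed nor needed, are in the scene too. What is shaped like the cassette but yellow is not meant. Leave any red look-alike of the part that bears cartridge_mid alone.

How it is judged:
By the outcome, as a careful person would: the job done as asked, in the order asked, and still so for the second after the job is handed in, while the arm keeps its last pose, push and grip.
It also fails if it takes over 51 s, if anything falls off the work surface, if the arm or the gripper's body presses on something with over 40 N, if the wrist force passes 120 N, or if a joint passes its speed limit or range.

## Robot

A 6-joint arm with a two-finger parallel gripper is mounted at the origin on the work surface. World frame = base frame: x ahead of the robot, y to its left, z up, the work surface at z = 0. Lengths are in m, angles in rad, forces in N, time in s.
With the tool pointing down it reaches from about 0.35 to 0.95 m from the base axis. Payload 17.4 kg.
Tool frame: the origin (TCP) lies at the very end of the fingers, on their centre line; the grasp point (between the pads) lies 19 mm behind it (arm.grip_point_offset is the distance from the TCP to the grasp point, in m); z points along the fingers, y is the line along which they close (so a half turn about z gives the same grasp; the last joint's range is limited). The gripper opens to 93 mm and grips with 3 to 60 N. Pads are 15 mm wide; open, the fingers measure 128 mm over their backs; the gripper's body (75 mm by 188 mm) begins 65 mm behind the grasp point.
Start: joints at [-1.213, 0.116, 1.442, -0, 1.584, -0.038], TCP at [0.26, -0.623, 0.219] pointing down, gripper open.
Joint ranges: [-2.83, 2.83], [-0.83, 2.19], [0.07, 2.5], [-1.14, 4.28], [0.01, 3], [-2.97, 2.97]. Speed limits (rad/s): [1.89, 1.89, 2.22, 3.14, 3.14, 3.14].

## Interface

Orientations are given as a unit quaternion [x, y, z, w].
In Python, from workcell import status, imaging, workorder, arm gives the robot as it stands.
- The arm moves only by the tool step_arm, never from a script. Its argument "series" is text: rows parted by semicolons, each of 4 numbers parted by spaces: the shift along the tool's x, y, z in mm, then the turn about the tool's z in degrees. A call has exactly 8 rows; each row shifts and turns the commanded pose from where the row before left it, along the tool's axes as they then stand; what a row does not reach is not made up. A row lasts 1/12 s, in which the tool goes at most 41.7 mm and 7.16 degrees, less where a joint would pass 70% of its speed; a pose out of reach is approached as far as the arm can. A call is refused whole if a number of a shift passes 41.7 or a number of a turn 7.16, either way. A call with a gripper value outside its range is refused whole. "hand" is the gripper command: -1 is fully open, 1 is shut, values between are in proportion, set as the call begins (left out, the last holds). The fingers move at their own pace and stop on an object; "grip_force" is the grip in N (left out, the last holds). Time passes only in rows, so rows that do not move let the fingers close, or fill a call up. It gives the time, the measured TCP pose, the force, the opening and the grip force at its end, in the units of the state.
- status.get_state(): the state, without advancing time (a new reading comes with each control period).
- imaging.read_camera(name): name is "scene" or "top" or "wrist"; returns a dict with "pixels" (480x640x3 uint8, blue, green, red), "depth" (480x640 float32, m along the optical axis (not along the pixel's ray), 0 where there is no reading), "fx", "fy", "cx", "cy" (pixels), "D" ([k1, k2, p1, p2, k3] as OpenCV has them; the pictures are not rectified), "T" (4x4, takes a point from camera to world coordinates); the wrist camera has in their place "mount" (4x4, takes a point from camera to tool coordinates, whose origin is the TCP and whose axes are the flange's). Camera axes: x right, y up, looking along -z (the intrinsics and any distortion apply to the point x, -y, -z); pixel columns grow to the right and rows downward; lengths in m; the calibration is good to about 2 mm. A picture is of the moment at which its call begins: read the wrist's pose just before it.
- workorder.finish_job(): hands the job in; it is judged then, once.
The state is a dict: "t": time; "q": joint angles; "qvel": joint speeds; "joint_torque": joint torques, N m; "tool_pos": TCP position; "tcp_rot": TCP orientation; "force": force on the tool from outside, world axes, zero at the start; "ft_torque": the same for the moment, N m; "gripper_width": finger opening in m; "grip_force": force on a finger pad.
Only numpy, scipy, OpenCV 4.12 (cv2) and the standard library are available. Lean on these libraries where they do the work, as an engineer would, in place of code of your own. Each camera call takes 0.05 s, during which the arm holds its last target. There are 200 camera calls.

## Working session

There is one attempt and no reset: what is moved stays moved. The work goes in short steps, Python scripts to look and compute and a tool call to move; the robot and the scene stay as the last step left them, time stands still between calls to the robot, and variables do not carry over. Pictures are saved under pics/ and viewed, at most 10 in all, crops included, and the job is handed in when it is done.

Besides the shell and the picture viewer there is one more tool, called after "Call:" as name(argument=value, ...) on one line, values as JSON. step_arm: Moves the arm, as the interface text tells. Its arguments: {"type":"object","properties":{"series":{"type":"string"},"hand":{"type":"number"},"grip_force":{"type":"number"}},"required":["series"]}

```bash
mkdir -p pics
cat > h.py <<'E'
import numpy as np, cv2
from workcell import status, imaging, workorder, arm
from scipy.spatial.transform import Rotation as R
def cam(n):
    s=status.get_state(); c=imaging.read_camera(n)
    if 'T' not in c:
        T=np.eye(4);T[:3,:3]=R.from_quat(s['tcp_rot']).as_matrix();T[:3,3]=s['tool_pos'];c['T']=T@c['mount']
    c['K']=np.array([[c['fx'],0,c['cx']],[0,c['fy'],c['cy']],[0,0,1.]]);c['D']=np.array(c['D'],float)
    return c
def rays(c,uv):
    p=cv2.undistortPoints(np.array(uv,float).reshape(-1,1,2),c['K'],c['D']).reshape(-1,2)
    return np.c_[p[:,0],-p[:,1],-np.ones(len(p))]@c['T'][:3,:3].T
def onplane(c,uv,z):
    d=rays(c,uv);o=c['T'][:3,3];return o+d*((z-o[2])/d[:,2])[:,None]
def cloud(c):
    v,u=np.mgrid[:480,:640];uv=np.c_[u.ravel(),v.ravel()]
    P=c['T'][:3,3]+rays(c,uv)*c['depth'].reshape(-1,1);return P.reshape(480,640,3)
E
python3 - <<'E'
from h import *
s=status.get_state();print(s)
for n in('scene','top'):
    c=cam(n);cv2.imwrite(f'pics/{n}0.png',c['pixels']);print(n,c['T'].round(3).tolist(),c['fx'],c['D'],(c['depth']>0).mean())
    np.savez(f'{n}0.npz',**c)
E
```

```text
{'t': 0.0, 'q': array([-1.21281076e+00,  1.16500103e-01,  1.44226014e+00,  1.20898649e-05,
        1.58403773e+00, -3.78293372e-02]), 'qvel': array([ 1.27220292e-03,  7.16062435e-04,  9.88259673e-05,  4.73658583e-05,
        2.01004550e-03, -1.33381547e-03]), 'joint_torque': array([ 1.54885497e-04, -7.21265531e+01, -6.22601223e+01,  7.80242938e-02,
        2.38837302e-02, -8.91834020e-05]), 'tool_pos': array([ 0.26015515, -0.62262038,  0.21789886]), 'tcp_rot': array([ 9.80479964e-01,  1.96618099e-01, -9.00940103e-05, -5.95918323e-04]), 'force': array([-0.8617242 , -0.25606729, -0.7222327 ]), 'ft_torque': array([ 0.02272585, -0.04174047,  0.0099369 ]), 'grip_force': 0.0, 'gripper_width': 0.09312840689574921}
scene [[-0.861, -0.375, 0.344, 0.777], [0.509, -0.651, 0.563, 0.384], [0.013, 0.659, 0.752, 0.606], [0.0, 0.0, 0.0, 1.0]] 498.0195387167752 [-0.08177884  0.          0.          0.          0.        ] 0.9960546875
top [[-0.021, 0.984, -0.175, 0.372], [-1.0, -0.025, -0.019, -0.004], [-0.023, 0.175, 0.984, 0.967], [0.0, 0.0, 0.0, 1.0]] 556.9104501509054 [-0.07101532  0.          0.          0.          0.        ] 0.9961555989583334
```

View pics/scene0.png

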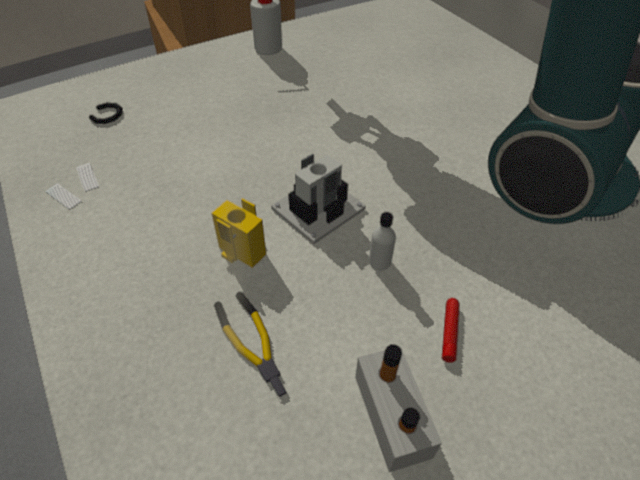

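View pics/top0.png

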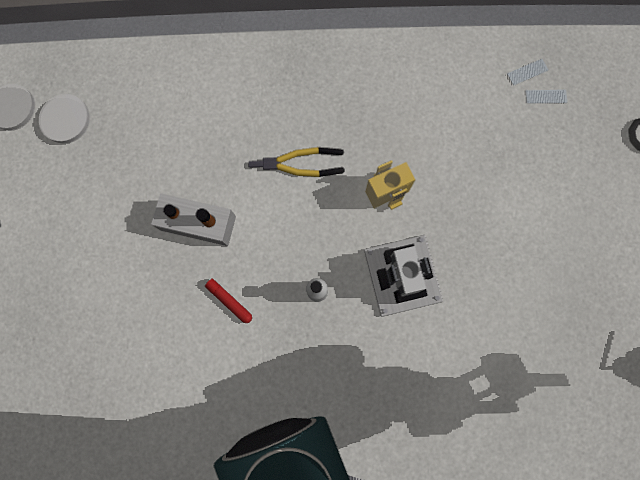

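Scene view: the long cartridge stands out of the stand at about (391,362) and the short vial at (409,420). The red tube lies at (451,330), the white cassette in its dock is at (318,185), and the yellow look-alike is at (238,232). In the top view the same things are at: cartridge (205,217), vial (170,211), cassette (410,270), yellow (390,185), red (230,300).

Candidates for the cartridge: amber/black (205,217) top, amber/black (170,211) top, red (230,300). The first fits, since it is amber and stands about 55 mm proud. I'll confirm it with a crop and heights.

```bash
cat > m.py <<'E'
from h import *
L=lambda n:dict(np.load(f'{n}0.npz'))
def rect(P):
    (c,s,a)=cv2.minAreaRect((P[:,:2]*1000).astype(np.float32));return np.round(c,1),np.round(s,1),round(a,1)
big=[]
for n,tubes,dk,stx in(('top',((205,217),(170,211)),(404,275),(195,220)),('scene',((391,362),(409,420)),(318,190),(398,410))):
    c=L(n);P=cloud(c);px=c['pixels'].astype(int);v=px.max(2);sat=v-px.min(2);Z=P[...,2]
    print(n,'table z',np.median(Z[(Z>-.02)&(Z<.02)]))
    yy,xx=np.mgrid[:480,:640]
    def near(p,r):return np.hypot(xx-p[0],yy-p[1])<r
    m=near(stx,75)&(Z>.047)&(Z<.062)&(sat<40)&(v>80);print(' stand top',m.sum(),rect(P[m]),Z[m].mean())
    for t in tubes:
        m=near(t,26)&(v<60)&(Z>.065);q=P[m];zt=np.percentile(q[:,2],95);k=q[q[:,2]>zt-.004]
        print(' cap',t,m.sum(),'ztop',zt.round(4),rect(k),k.mean(0).round(4))
    m=near(dk,55)&(Z>.083)&(Z<.095)&(v>90);print(' cass top',m.sum(),rect(P[m]),Z[m].mean())
    m=near(dk,55)&(Z>.0955);print(' catch tops',m.sum(),rect(P[m]))
    n_,l,st,ce=cv2.connectedComponentsWithStats(m.astype(np.uint8))
    for i in range(1,n_):
        if st[i,4]>8:print('   ',ce[i].round(1),st[i,4],rect(P[l==i]))
    m=near(dk,60)&(Z>.006)&(Z<.014);print(' plate',m.sum(),rect(P[m]))
    a,b=((140,150),(480,330)) if n=='top' else ((250,130),(460,480))
    cr=c['pixels'][a[1]:b[1],a[0]:b[0]];s=(2.2 if n=='top' else 1.6);big.append(cv2.resize(cr,None,fx=s,fy=s,interpolation=cv2.INTER_CUBIC))
cv2.imwrite('pics/crop_top.png',big[0])
E
python3 m.py
```

```text
top table z 0.00038819304572335067
 stand top 2018 (array([576.4, 223.8]), array([127. ,  57.1]), 75.2) 0.05537059092007236
 cap (205, 217) 162 ztop 0.112 (array([567.5, 192.4]), array([18.3, 16.5]), 88.2) [0.5674 0.1921 0.1103]
 cap (170, 211) 119 ztop 0.0817 (array([583.3, 254.3]), array([17.2, 15.9]), 90.0) [0.5835 0.2544 0.0799]
 cass top 748 (array([ 472.7, -131.3]), array([70.3, 43.7]), 11.5) 0.09009158065613761
 catch tops 128 (array([438.9, -77. ]), array([ 40.2, 194.9]), 30.9)
    [426.2 265.1] 48 (array([422.9, -88.1]), array([ 22.9, 196.2]), 37.9)
    [394.3 272.8] 44 (array([ 468.1, -109.8]), array([24.7,  4.5]), 11.2)
 plate 2189 (array([ 471.1, -122.8]), array([120.5, 134.7]), 12.4)
scene table z 0.001310210759092878
 stand top 4109 (array([576.3, 224.5]), array([127.5,  57.5]), 76.1) 0.05575373145843335
 cap (391, 362) 343 ztop 0.1119 (array([671.8, 282.5]), array([291.9,  17.5]), 40.6) [0.5721 0.1974 0.1175]
 cap (409, 420) 314 ztop 0.0815 (array([678.5, 313.5]), array([241.6,  18. ]), 31.4) [0.5855 0.2566 0.0822]
 cass top 542 (array([ 474.6, -137. ]), array([71.2, 43.7]), 11.8) 0.09041059184059311
 catch tops 126 (array([606.7, 118.2]), array([629.1,  54. ]), 62.3)
    [307.2 157.8] 43 (array([ 479.8, -160. ]), array([26.5,  5.8]), 9.6)
    [330.2 174.3] 46 (array([ 467.8, -107.5]), array([28. ,  5.5]), 11.8)
 plate 1423 (array([ 474.3, -134.5]), array([121. , 112.4]), 12.6)
```

View pics/crop_top.png

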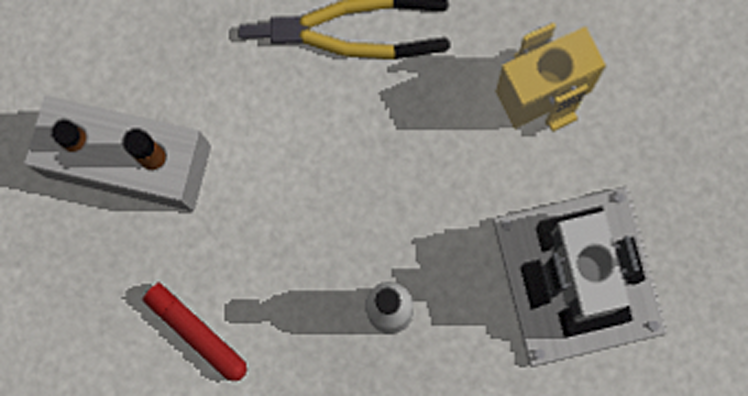

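The crop shows the long amber tube with the black cap at crop (145,148), standing well above the stand. The short vial is at (67,133) and the red look-alike lies apart. The cartridge is therefore the tube at world (0.568, 0.193), and the cassette is near (0.474, -0.134). Moving now.

Call:
step_arm(series="10 -10 0 0;25 -26 0 0;25 -26.5 0 0;25 -26.5 0 0;25 -26.5 0 0;25 -26.5 0 0;25 -26.5 0 0;25 -26.5 0 0", hand=-1)

```text
t: 0.77
tool_pos: [0.3559, -0.3692, 0.2184]
tcp_rot: [0.98, 0.197, 0.0, -0.0]
force: [0.1, 0.0, -0.7]
gripper_width: 0.093
grip_force: 0.0
```

Call:
step_arm(series="25 -26.5 0 -6;25 -26.5 0 0;25 -26.5 0 0;25 -26.5 0 0;25 -26.5 0 0;25 -26.5 0 0;25 -26.5 0 0;25 -26.5 0 0")

```text
t: 1.43
tool_pos: [0.4327, -0.0885, 0.2185]
tcp_rot: [0.969, 0.248, 0.0, 0.0]
force: [0.6, -0.9, -0.1]
gripper_width: 0.0931
grip_force: 0.0
```

```bash
cat >> h.py <<'E'
def go(x,y,z=None,line=None):
    """displacement to a target, in tool axes as they stand; line = world angle (deg) for the closing line"""
    s=status.get_state();Rm=R.from_quat(s['tcp_rot']).as_matrix();p=s['tool_pos']
    d=np.array([x,y,p[2] if z is None else z])-p;print('p',p.round(4),'shift',(Rm.T@d*1000).round(1),'tilt',Rm[:,2].round(4))
    if line is not None:
        a=np.degrees(np.arctan2(Rm[1,1],Rm[0,1]));print('yline',a.round(2),'turn',round(-((line-a+90)%180-90),2))
E
python3 - <<'E'
from h import *
c=cam('wrist');print(c['mount'].round(3).tolist(),c['fx']);cv2.imwrite('pics/w1.png',c['pixels']);np.savez('w1.npz',**c)
go(.568,.1927,None,-14.4)
E
```

```text
[[-0.001, 0.953, 0.302, 0.085], [1.0, 0.001, 0.001, -0.0], [0.001, 0.302, -0.953, -0.166], [0.0, 0.0, 0.0, 1.0]] 362.99733580738734
p [ 0.4338 -0.0838  0.2186] shift [ 250.9 -177.4    0.7] tilt [ 9.e-04  2.e-03 -1.e+00]
yline -61.15 turn -46.75
```

View pics/w1.png

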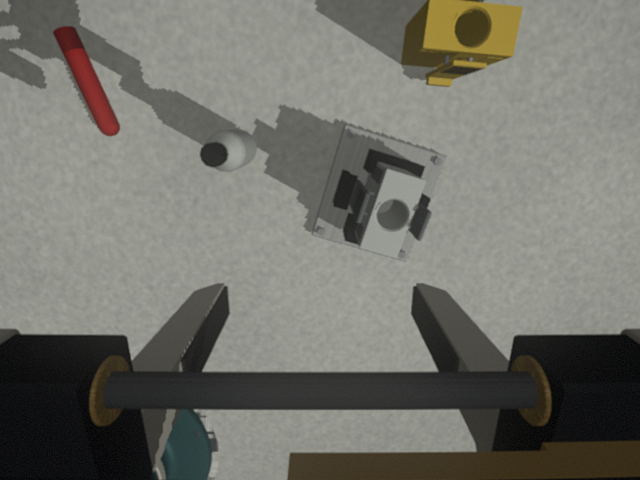

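The wrist view shows the cassette's well at (394,214), the bottle at (225,152), the red tube at (88,80) and the yellow look-alike at (470,30). Carrying on to the stand.

Call:
step_arm(series="31.3 -22.1 0 0;31.3 -22.1 0 0;31.3 -22.1 0 0;31.3 -22.1 0 0;31.3 -22.1 0 0;31.3 -22.1 0 0;31.3 -22.1 0 0;31.3 -22.1 0 0")

```text
t: 2.15
tool_pos: [0.5678, 0.1868, 0.2184]
tcp_rot: [0.969, 0.248, -0.0, -0.0]
force: [0.1, -0.4, 0.7]
gripper_width: 0.0931
grip_force: 0.0
```

Call:
step_arm(series="0 0 0 -6;0 0 0 -6;0 0 0 -6;0 0 0 -6;0 0 0 -6;0 0 0 -6;0 0 0 -6;0 0 0 -4.7")

```text
t: 2.82
tool_pos: [0.5673, 0.1848, 0.2184]
tcp_rot: [0.79, 0.614, -0.0, -0.0]
force: [-0.6, -0.1, 0.3]
gripper_width: 0.093
grip_force: 0.0
```

Call:
step_arm(series="0 0 0 0;0 0 0 0;0 0 0 0;0 0 0 0;0 0 0 0;0 0 0 0;0 0 0 0;0 0 0 0")

```text
t: 3.48
tool_pos: [0.568, 0.1845, 0.2186]
tcp_rot: [0.791, 0.611, -0.0, -0.0]
force: [-0.8, 0.2, 0.1]
gripper_width: 0.093
grip_force: 0.0
```

Run:
```python
from h import *
c=cam('wrist');P=cloud(c);px=c['pixels'].astype(int);v=px.max(2);sat=v-px.min(2);Z=P[...,2]
near=np.hypot(P[...,0]-.568,P[...,1]-.193)<.03
m=near&(v<60)&(Z>.085);q=P[m];print('cap',m.sum(),q.mean(0).round(4) if len(q) else '',np.percentile(q[:,2],95) if len(q) else '')
k=q[q[:,2]>.106]
if len(k)>5:print(cv2.minEnclosingCircle((k[:,:2]*1000).astype(np.float32)))
m=near&(sat>40)&(Z>.058);q=P[m];print('amber',m.sum(),q.mean(0).round(4) if len(q) else '')
m=(np.hypot(P[...,0]-.576,P[...,1]-.224)<.08)&(Z>.05)&(Z<.06)&(v>80);print('stand',cv2.minAreaRect((P[m][:,:2]*1000).astype(np.float32)))
go(.568,.1927,.082,-14.4);cv2.imwrite('pics/w2.png',c['pixels'])
# well ellipse from the top camera and w1: dark blob inside cassette top, rays onto z=.09
for n,s in(('top0',(410,270)),('w1',(394,214)),('scene0',(318,170))):
    w=dict(np.load(n+'.npz'));g=cv2.cvtColor(w['pixels'],cv2.COLOR_BGR2GRAY);x,y=s;r=22
    sub=g[y-r:y+r,x-r:x+r];t,b=cv2.threshold(cv2.GaussianBlur(sub,(3,3),0),0,255,cv2.THRESH_OTSU+cv2.THRESH_BINARY_INV)
    n_,l,st,ce=cv2.connectedComponentsWithStats(b);i=l[r,r]
    print(n,t,i,st[i],onplane(w,[ce[i]+[x-r,y-r]],.09).round(4),onplane(w,[[st[i,0]+st[i,2]/2-.5+x-r,st[i,1]+st[i,3]/2-.5+y-r]],.09).round(4))
```

```text
cap 11607 [0.5763 0.2094 0.3135] 0.33339460230201257
((572.706787109375, 207.28973388671875), 25.837432861328125)
amber 35 [0.5942 0.2011 0.3299]
stand ((575.0697631835938, 225.03570556640625), (126.19526672363281, 56.20283508300781), 75.49629974365234)
p [0.568  0.1845 0.2186] shift [  7.9  -2.  136.6] tilt [-0. -0. -1.]
yline -14.64 turn -0.24
top0 104.0 3 [ 15  14  16  15 140] [[ 0.4757 -0.1387  0.09  ]] [[ 0.474  -0.1366  0.09  ]]
w1 114.0 2 [  5   7  39  37 926] [[ 0.4739 -0.1378  0.09  ]] [[ 0.4733 -0.1383  0.09  ]]
scene0 104.0 1 [  5   6  25  20 251] [[ 0.4766 -0.1481  0.09  ]] [[ 0.4741 -0.1511  0.09  ]]
```

Run:
```python
from h import *
c=cam('wrist');P=cloud(c);px=c['pixels'].astype(int);v=px.max(2);Z=P[...,2]
near=np.hypot(P[...,0]-.568,P[...,1]-.193)<.03
m=near&(v<70)&(Z>.085)&(Z<.118);q=P[m];print('cap',m.sum(),np.percentile(q[:,2],95));k=q[q[:,2]>np.percentile(q[:,2],95)-.003]
print(len(k),cv2.minEnclosingCircle((k[:,:2]*1000).astype(np.float32)),k.mean(0))
cv2.imwrite('pics/w2.png',c['pixels'])
```

```text
cap 567 0.11037544014795152
442 ((566.685546875, 195.84573364257812), 9.534488677978516) [0.566936   0.19592939 0.1093782 ]
```

View pics/w2.png

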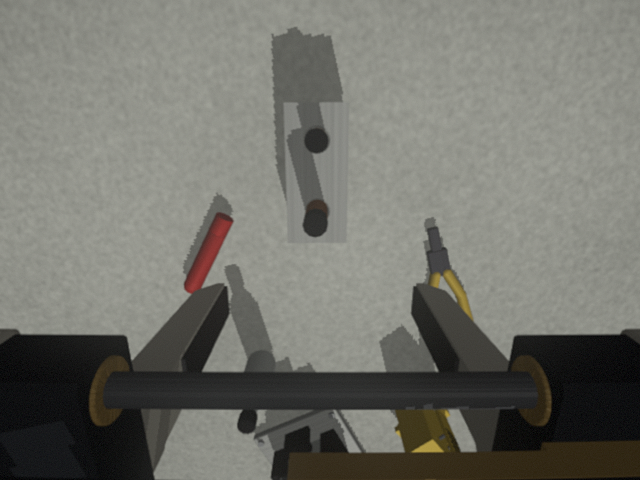

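The wrist view shows the cartridge cap at (315,221) and the vial cap at (316,140), with the stand aligned to the fingers. Descending, with the fingers closed part-way.

Call:
step_arm(series="3 -1 5 0;3 -1 15 0;3 -1 20 0;0 0 25 0;0 0 25 0;0 0 20 0;0 0 10 0;0 0 0 0", hand=0.1, grip_force=12)

```text
t: 4.25
tool_pos: [0.566, 0.1938, 0.0953]
tcp_rot: [0.791, 0.611, -0.002, -0.001]
force: [-0.2, 0.2, 0.3]
gripper_width: 0.045
grip_force: 0.0
```

Call:
step_arm(series="0 0 5 0;0 0 5 0;0 0 4 0;0 0 2.5 0;0 0 0 0;0 0 0 0;0 0 0 0;0 0 0 0")

```text
t: 4.92
tool_pos: [0.5675, 0.194, 0.0825]
tcp_rot: [0.791, 0.611, 0.0, 0.0]
force: [0.2, 0.6, 1.0]
gripper_width: 0.0419
grip_force: 0.0
```

Call:
step_arm(series="0 0 0 0;0 0 0 0;0 0 0 0;0 0 0 0;0 0 0 0;0 0 0 0;0 0 0 0;0 0 0 0", hand=1)

```text
t: 5.58
tool_pos: [0.5673, 0.194, 0.0822]
tcp_rot: [0.791, 0.611, -0.0, 0.0]
force: [-0.3, -0.0, -0.1]
gripper_width: 0.0195
grip_force: 12.0
```

Call:
step_arm(series="0 0 -5 0;0 0 -12 0;0 0 -20 0;0 0 -20 0;0 0 -20 0;0 0 -20 0;0 0 -20 0;0 0 -13 0", grip_force=15)

```text
t: 6.25
tool_pos: [0.5676, 0.1941, 0.2155]
tcp_rot: [0.791, 0.611, 0.001, 0.0]
force: [0.3, -1.0, -0.0]
gripper_width: 0.0196
grip_force: 15.0
```

Run:
```python
from h import *
go(.474,-.137,None,12.3);print(status.get_state()['gripper_width'])
```

```text
p [0.5676 0.1941 0.2155] shift [-344.    -7.    -0.5] tilt [ 2.5e-03  8.0e-04 -1.0e+00]
yline -14.62 turn -26.92
0.019553836484516817
```

Call:
step_arm(series="-10 0 0 0;-20 1 0 0;-28 2 0 0;-30 2 0 0;-30 2 0 0;-30 2 0 0;-30 2 0 0;-30 2 0 0")

```text
t: 6.92
tool_pos: [0.5263, -0.0124, 0.2112]
tcp_rot: [0.791, 0.611, -0.0, -0.0]
force: [0.8, 0.1, -0.4]
gripper_width: 0.0192
grip_force: 15.0
```

Call:
step_arm(series="-30 2 0 0;-30 2 0 0;-30 1 0 0;-30 1 0 0;-30 1 0 0;-20 1 0 0;-12 1 0 0;-7 0 0 0")

```text
t: 7.58
tool_pos: [0.4876, -0.197, 0.2114]
tcp_rot: [0.792, 0.611, -0.0, -0.0]
force: [0.8, 1.2, 0.2]
gripper_width: 0.0199
grip_force: 15.0
```

Call:
step_arm(series="0 0 0 -3;0 0 0 -6;0 0 0 -6;0 0 0 -6;0 0 0 -4;0 0 0 -1.9;0 0 0 0;0 0 0 0")

```text
t: 8.25
tool_pos: [0.4884, -0.1952, 0.2118]
tcp_rot: [0.628, 0.778, 0.0, -0.0]
force: [0.7, 0.0, 0.1]
gripper_width: 0.0194
grip_force: 15.0
```

```bash
cat > cas.py <<'E'
from h import *
import sys
n=sys.argv[1]
go(.474,-.137,None,12.3)
for cn in ('wrist','top'):
    c=cam(cn);P=cloud(c);px=c['pixels'].astype(int);v=px.max(2);sat=v-px.min(2);Z=P[...,2]
    near=np.hypot(P[...,0]-.474,P[...,1]+.136)<.055
    rc=lambda m:[np.round(a,1) for a in cv2.minAreaRect((P[m][:,:2]*1000).astype(np.float32))] if m.sum()>5 else None
    m=near&(Z>.085)&(Z<.0935)&(v>80)&(sat<40);print(cn,'top face',m.sum(),rc(m))
    m=near&(Z>.0945)&(Z<.102);l,lab,st,ce=cv2.connectedComponentsWithStats(m.astype(np.uint8))
    for i in range(1,l):
        if st[i,4]>15:print('  catch',st[i,4],rc(lab==i),P[lab==i].mean(0).round(4))
    # the well: hollow below the top face, seen in the depth inside the block
    m=near&(v>80)&(sat<40)&(Z>.085)&(Z<.0935);m=cv2.morphologyEx(m.astype(np.uint8),cv2.MORPH_OPEN,np.ones((2,2)))
    cs,h=cv2.findContours(m,cv2.RETR_CCOMP,cv2.CHAIN_APPROX_NONE)
    for q,hh in zip(cs,h[0]):
        if hh[3]>=0 and len(q)>18:
            W=onplane(c,q[:,0,:],.09);print('  hole',len(q),np.round(cv2.fitEllipse((W[:,:2]*1000).astype(np.float32)),1) if 0 else cv2.fitEllipse((W[:,:2]*1000).astype(np.float32)))
    cv2.imwrite(f'pics/{cn}_{n}.png',c['pixels']);np.savez(f'{cn}_{n}.npz',**c)
E
python3 cas.py a
```

```text
p [ 0.4884 -0.1952  0.2118] shift [59.9 -1.7  0. ] tilt [-4.e-04  3.e-04 -1.e+00]
yline 12.24 turn -0.06
wrist top face 3187 [array([ 473. , -134.8]), array([70.2, 33.7]), np.float64(12.2)]
  catch 199 [array([ 467.4, -108.1]), array([25.8,  3.6]), np.float64(12.2)] [ 0.467  -0.1083  0.0972]
  catch 198 [array([ 478.6, -160.4]), array([25.7,  4.3]), np.float64(12.0)] [ 0.4785 -0.1602  0.0971]
  hole 98 ((473.8646240234375, -134.69223022460938), (26.164243698120117, 26.32257652282715), 174.13954162597656)
top top face 703 [array([ 474.4, -139.4]), array([70.2, 42. ]), np.float64(12.1)]
  catch 33 [array([ 482.3, -159.9]), array([19.2,  4.5]), np.float64(10.5)] [ 0.4826 -0.1593  0.0977]
  catch 49 [array([ 468.2, -109.7]), array([24.8,  4.8]), np.float64(11.4)] [ 0.4679 -0.1096  0.0977]
  hole 48 ((471.5909729003906, -136.76809692382812), (26.830522537231445, 27.655025482177734), 89.90585327148438)
```

View pics/wrist_a.png

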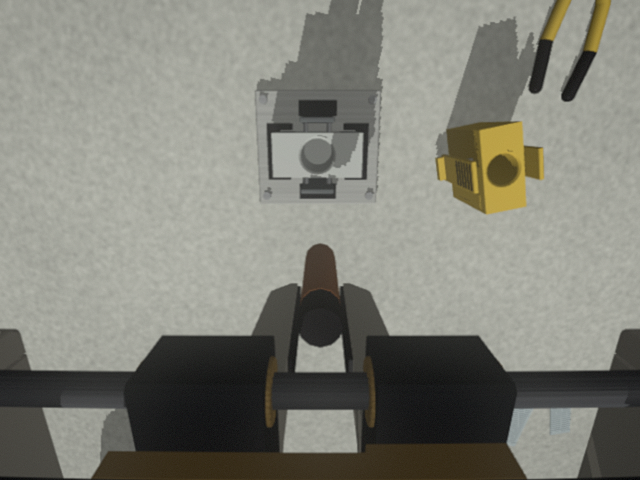

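The wrist view shows the cassette square to the fingers, with its well at (317,154). The cartridge is held upright, cap at (321,326) and tip at (320,247). Next I'll measure its offset in the tool frame with the same camera.

Run:
```python
from h import *
c=dict(np.load('wrist_a.npz'));s=status.get_state();Rm=R.from_quat(s['tcp_rot']).as_matrix()
P=(cloud(c)-s['tool_pos'])@Rm*1000
px=c['pixels'].astype(int);v=px.max(2);sat=v-px.min(2);yy,xx=np.mgrid[:480,:640]
b=(abs(xx-321)<24)&(yy>235)&(yy<350)
a=b&(P[...,2]<0)&(P[...,2]>-45)&(abs(P[...,0])<14)&(abs(P[...,1])<12)
q=P[a];zt=np.percentile(q[:,2],5);k=q[q[:,2]<zt+2.5];print('cap top z',zt,len(k),cv2.minEnclosingCircle(k[:,:2].astype(np.float32)),k.mean(0))
t=P[b&(P[...,2]>-25)&(P[...,2]<90)]   # visible camera-side surface along the length
for z in range(-20,90,10):
    w=t[abs(t[:,2]-z)<4]
    if len(w)>3:print(z,len(w),w[:,0].max().round(1),w[:,1].min().round(1),w[:,1].max().round(1),np.median(w[:,1]).round(1))
```

```text
cap top z -27.99385309932542 1526 ((0.8084189295768738, 2.0746817588806152), 11.611909866333008) [  1.68604962   1.0679995  -27.30578831]
-20 395 11.4 -9.5 11.5 1.5
-10 352 11.4 -9.9 12.2 1.6
0 272 11.2 -10.3 12.6 0.9
10 209 10.8 -9.6 10.3 0.6
20 178 10.9 -9.5 10.2 0.1
30 161 10.8 -9.5 10.1 0.1
40 138 10.7 -9.6 10.2 0.6
50 118 10.7 -9.6 10.2 -0.0
60 95 10.3 -9.4 9.8 0.6
```

Call:
step_arm(series="5 -0.3 0 0;10 -0.3 0 0;12 -0.3 0 0;12 -0.4 5 0;12 -0.4 8 0;7 -0.2 10 0;3.5 0 8 0;0 0 4 0", grip_force=8)

```text
t: 9.02
tool_pos: [0.4729, -0.135, 0.1753]
tcp_rot: [0.627, 0.779, -0.0, -0.001]
force: [-0.2, 0.4, -0.4]
gripper_width: 0.0197
grip_force: 8.0
```

Call:
step_arm(series="0 0 0 0;0 0 0 0;0 0 0 0;0 0 0 0;0 0 0 0;0 0 0 0;0 0 0 0;0 0 0 0")

```text
t: 9.68
tool_pos: [0.4735, -0.1361, 0.1772]
tcp_rot: [0.627, 0.779, 0.0, 0.0]
force: [-0.3, -0.5, -1.3]
gripper_width: 0.0198
grip_force: 8.0
```

```bash
python3 - <<'E'
from h import *
go(.4736+.0002-.0003,-.1346-.0008,.098,12.2);print(status.get_state()['force'])
E
python3 cas.py b
```

```text
p [ 0.4735 -0.1361  0.1772] shift [ 0.7  0.2 79.2] tilt [ 1.e-04 -0.e+00 -1.e+00]
yline 12.27 turn 0.07
[-0.3202643  -0.53746483 -1.30584793]
p [ 0.4735 -0.1361  0.1772] shift [-1.   0.3  0. ] tilt [ 1.e-04 -0.e+00 -1.e+00]
yline 12.27 turn -0.03
wrist top face 3219 [array([ 473.8, -138.4]), array([70.2, 42.7]), np.float64(12.4)]
  catch 242 [array([ 467.4, -108.4]), array([24.9,  4.2]), np.float64(12.6)] [ 0.4674 -0.1083  0.0971]
top top face 114 [array([ 443.1, -138.1]), array([33.3, 23.2]), np.float64(58.6)]
```

Call:
step_arm(series="0.7 0.2 2 0;0 0 3 0;0 0 4 0;0 0 5 0;0 0 5 0;0 0 5 0;0 0 3 0;0 0 1 0")

```text
t: 10.45
tool_pos: [0.4733, -0.1352, 0.1483]
tcp_rot: [0.627, 0.779, -0.0, -0.0]
force: [0.4, 0.5, 0.0]
gripper_width: 0.0197
grip_force: 8.0
```

Call:
step_arm(series="0 0 3 0;0 0 5 0;0 0 6 0;0 0 6 0;0 0 6 0;0 0 5 0;0 0 4 0;0 0 2 0")

```text
t: 11.12
tool_pos: [0.4733, -0.1352, 0.1114]
tcp_rot: [0.627, 0.779, -0.0, -0.0]
force: [-0.8, 0.4, 0.4]
gripper_width: 0.02
grip_force: 8.0
```

Call:
step_arm(series="0 0 1 0;0 0 1 0;0 0 1 0;0 0 1 0;0 0 1 0;0 0 1 0;0 0 0 0;0 0 0 0")

```text
t: 11.78
tool_pos: [0.4735, -0.1353, 0.1061]
tcp_rot: [0.627, 0.779, 0.0, -0.0]
force: [-0.6, 0.5, 0.1]
gripper_width: 0.0198
grip_force: 8.0
```

Call:
step_arm(series="0 0 0.8 0;0 0 0.8 0;0 0 0.8 0;0 0 0.8 0;0 0 0.8 0;0 0 0.5 0;0 0 0 0;0 0 0 0", grip_force=5)

```text
t: 12.45
tool_pos: [0.4735, -0.1353, 0.1016]
tcp_rot: [0.627, 0.779, -0.0, -0.0]
force: [0.6, 0.3, -0.1]
gripper_width: 0.0201
grip_force: 5.0
```

Call:
step_arm(series="0 0 0.3 0;0 0 0.3 0;0 0 0.3 0;0 0 0.3 0;0 0 0 0;0 0 0 0;0 0 0 0;0 0 0 0")

```text
t: 13.12
tool_pos: [0.4735, -0.1353, 0.1005]
tcp_rot: [0.627, 0.779, 0.0, -0.0]
force: [-0.0, 0.3, -1.3]
gripper_width: 0.0195
grip_force: 5.0
```

Call:
step_arm(series="0 0 0.25 0;0 0 0.25 0;0 0 0.25 0;0 0 0.25 0;0 0 0 0;0 0 0 0;0 0 0 0;0 0 0 0")

```text
t: 13.78
tool_pos: [0.4735, -0.1353, 0.0995]
tcp_rot: [0.627, 0.779, 0.0, -0.0]
force: [0.0, 0.6, -0.7]
gripper_width: 0.0197
grip_force: 5.0
```

Call:
step_arm(series="0 0 0.25 0;0 0 0.25 0;0 0 0.25 0;0 0 0 0;0 0 0 0;0 0 0 0;0 0 0 0;0 0 0 0")

```text
t: 14.45
tool_pos: [0.4735, -0.1353, 0.0987]
tcp_rot: [0.627, 0.779, 0.0, 0.0]
force: [0.8, 0.4, -0.6]
gripper_width: 0.0199
grip_force: 5.0
```

Call:
step_arm(series="0 0 0.25 0;0 0 0.25 0;0 0 0.25 0;0 0 0 0;0 0 0 0;0 0 0 0;0 0 0 0;0 0 0 0")

```text
t: 15.12
tool_pos: [0.4735, -0.1353, 0.098]
tcp_rot: [0.627, 0.779, 0.0, 0.0]
force: [-0.3, 0.4, 1.6]
gripper_width: 0.0201
grip_force: 5.0
```

Call:
step_arm(series="0 0 0.25 0;0 0 0.25 0;0 0 0 0;0 0 0 0;0 0 0 0;0 0 0 0;0 0 0 0;0 0 0 0")

```text
t: 15.78
tool_pos: [0.4737, -0.1354, 0.0979]
tcp_rot: [0.627, 0.779, 0.0, 0.0]
force: [-0.2, -0.3, 5.8]
gripper_width: 0.0197
grip_force: 5.0
```

Contact felt (5.8 N upwards) at the expected height. Backing off a touch and releasing.

Call:
step_arm(series="0 0 -0.3 0;0 0 0 0;0 0 0 0;0 0 0 0;0 0 0 0;0 0 0 0;0 0 0 0;0 0 0 0")

```text
t: 16.45
tool_pos: [0.4736, -0.1353, 0.0979]
tcp_rot: [0.627, 0.779, 0.0, 0.0]
force: [0.2, -0.0, 4.6]
gripper_width: 0.0197
grip_force: 5.0
```

Call:
step_arm(series="0 0 0 0;0 0 0 0;0 0 0 0;0 0 0 0;0 0 0 0;0 0 0 0;0 0 0 0;0 0 0 0", hand=0)

```text
t: 17.12
tool_pos: [0.4735, -0.1353, 0.0977]
tcp_rot: [0.627, 0.779, -0.0, -0.0]
force: [0.1, -0.2, -0.1]
gripper_width: 0.0467
grip_force: 0.0
```

Call:
step_arm(series="0 0 -5 0;0 0 -8 0;0 0 -12 0;0 0 -15 0;0 0 -15 0;0 0 -15 0;0 0 -10 0;0 0 -5 0")

```text
t: 17.78
tool_pos: [0.474, -0.1354, 0.1851]
tcp_rot: [0.627, 0.779, 0.0, 0.001]
force: [0.4, -0.1, -0.1]
gripper_width: 0.0466
grip_force: 0.0
```

Call:
step_arm(series="-6 0 0 0;-10 0 0 0;-14 0 0 0;-14 0 0 0;-10 0 0 0;-6 0 0 0;0 0 0 0;0 0 0 0", hand=-1)

```text
t: 18.45
tool_pos: [0.4862, -0.1943, 0.1824]
tcp_rot: [0.628, 0.778, -0.0, -0.0]
force: [-0.3, 0.6, 0.7]
gripper_width: 0.0916
grip_force: 0.0
```

```bash
python3 cas.py c
```

```text
p [ 0.4862 -0.1943  0.1824] shift [58.6  0.2  0. ] tilt [-6.e-04  4.e-04 -1.e+00]
yline 12.23 turn -0.07
wrist top face 3894 [array([ 473. , -134.3]), array([70.3, 33.9]), np.float64(12.1)]
  catch 247 [array([ 467.5, -108.2]), array([25.2,  3.8]), np.float64(12.2)] [ 0.4675 -0.1084  0.0974]
  catch 219 [array([ 478.6, -160.1]), array([25.3,  4. ]), np.float64(12.2)] [ 0.4786 -0.1601  0.0973]
  hole 110 ((473.93695068359375, -134.34039306640625), (26.191478729248047, 27.13581085205078), 172.16761779785156)
top top face 639 [array([ 474.5, -139.7]), array([70.5, 42.3]), np.float64(12.2)]
  catch 16 [array([ 486.8, -158.1]), array([4.7, 8.6]), np.float64(66.4)] [ 0.4871 -0.1583  0.0982]
  catch 48 [array([ 468. , -109.9]), array([24.9,  4.6]), np.float64(15.1)] [ 0.4679 -0.1096  0.098 ]
```

View pics/wrist_c.png

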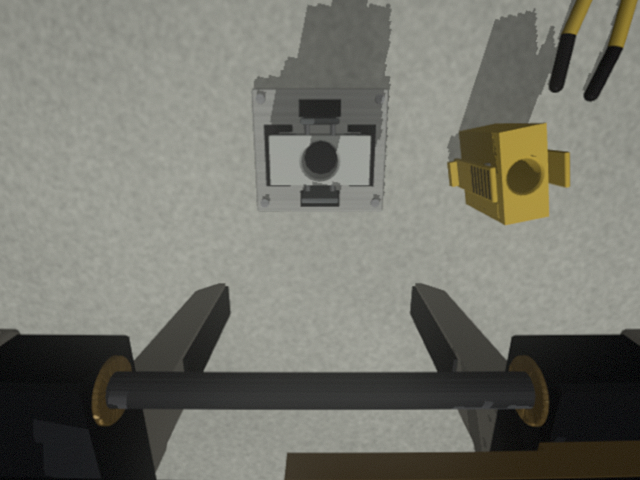

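The cartridge's cap shows centred in the well at (320,158) and the cassette is still latched. Next: check the cap height and line up for the pinch.

Call:
step_arm(series="6 0 0 0;10 0 0 0;14.3 0 0 0;14 0 0 0;11 0 0 0;6 0 0 0;0 0 0 4;0 0 0 6")

```text
t: 19.22
tool_pos: [0.4732, -0.133, 0.183]
tcp_rot: [0.693, 0.721, 0.0, 0.0]
force: [0.1, -0.0, -0.2]
gripper_width: 0.0932
grip_force: 0.0
```

Call:
step_arm(series="0 0 0 7;0 0 0 7;0 0 0 7;0 0 0 7;0 0 0 7;0 0 0 7;0 0 0 7;0 0 0 7")

```text
t: 19.88
tool_pos: [0.4732, -0.1335, 0.1828]
tcp_rot: [0.951, 0.309, 0.0, 0.0]
force: [-0.9, -0.3, 0.1]
gripper_width: 0.0932
grip_force: 0.0
```

Call:
step_arm(series="0 0 0 7;0 0 0 7;0 0 0 6;0 0 0 4;0 0 0 0;0 0 0 0;0 0 0 0;0 0 0 0")

```text
t: 20.55
tool_pos: [0.4732, -0.1339, 0.1828]
tcp_rot: [0.994, 0.108, 0.0, 0.0]
force: [0.4, 0.6, 1.1]
gripper_width: 0.093
grip_force: 0.0
```

Run:
```python
from h import *
w=dict(np.load('wrist_c.npz'));P=cloud(w)[145:170,305:335].reshape(-1,3);k=P[P[:,2]>.11];print('cap top',len(k),np.median(k,0).round(4) if len(k) else P.max(0))
go(.4731,-.1344,.063,102.2)
```

```text
cap top 703 [ 0.4726 -0.1292  0.1252]
p [ 0.4732 -0.1339  0.1828] shift [ -0.2   0.5 119.8] tilt [ 1.e-04 -0.e+00 -1.e+00]
yline -77.61 turn 0.19
```

Call:
step_arm(series="-0.2 0.5 6 0;0 0 12 0;0 0 18 0;0 0 22 0;0 0 22 0;0 0 18 0;0 0 10 0;0 0 4 0")

```text
t: 21.22
tool_pos: [0.4722, -0.1343, 0.0684]
tcp_rot: [0.994, 0.107, -0.001, -0.001]
force: [-0.6, -0.6, 0.3]
gripper_width: 0.0931
grip_force: 0.0
```

Call:
step_arm(series="0 0 3 0;0 0 2.5 0;0 0 2 0;0 0 0.3 0;0 0 0 0;0 0 0 0;0 0 0 0;0 0 0 0")

```text
t: 21.88
tool_pos: [0.4732, -0.1346, 0.0632]
tcp_rot: [0.994, 0.107, 0.0, 0.0]
force: [-0.1, -0.1, 0.2]
gripper_width: 0.0932
grip_force: 0.0
```

Call:
step_arm(series="0 0 0 0;0 0 0 0;0 0 0 0;0 0 0 0;0 0 0 0;0 0 0 0;0 0 0 0;0 0 0 0", hand=-0.3, grip_force=25)

```text
t: 22.55
tool_pos: [0.4731, -0.1346, 0.0629]
tcp_rot: [0.994, 0.107, 0.0, -0.0]
force: [-0.2, -0.0, 0.4]
gripper_width: 0.0604
grip_force: 0.0
```

Call:
step_arm(series="0 0 0 0;0 0 0 0;0 0 0 0;0 0 0 0;0 0 0 0;0 0 0 0;0 0 0 0;0 0 0 0", hand=1)

```text
t: 23.22
tool_pos: [0.4733, -0.1348, 0.0633]
tcp_rot: [0.994, 0.107, 0.0, 0.0]
force: [-0.9, -1.9, 6.1]
gripper_width: 0.0397
grip_force: 25.0
```

Call:
step_arm(series="0 0 0 0;0 0 0 0;0 0 0 0;0 0 0 0;0 0 0 0;0 0 0 0;0 0 0 0;0 0 0 0")

```text
t: 23.88
tool_pos: [0.4734, -0.1348, 0.0634]
tcp_rot: [0.994, 0.107, 0.0, 0.0]
force: [-1.5, -2.4, 5.4]
gripper_width: 0.0398
grip_force: 25.0
```

The opening is 39.8 mm, where 43 mm was expected. Looking before I lift.

Run:
```python
from h import *
c=cam('scene');a=cv2.resize(c['pixels'][110:260,240:400],None,fx=3,fy=3,interpolation=cv2.INTER_CUBIC)
w=cam('wrist');b=cv2.resize(w['pixels'][180:480,170:470],(450,450))
s=np.zeros((450,800,3),np.uint8);s[:450,:400]=cv2.resize(a,(400,375))[:375].__class__ and np.vstack([cv2.resize(a,(400,375)),np.zeros((75,400,3),np.uint8)]);s[:400,400:]=cv2.resize(b,(400,400))
cv2.imwrite('pics/pinch.png',s)
```

```text
(no output)
```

View pics/pinch.png

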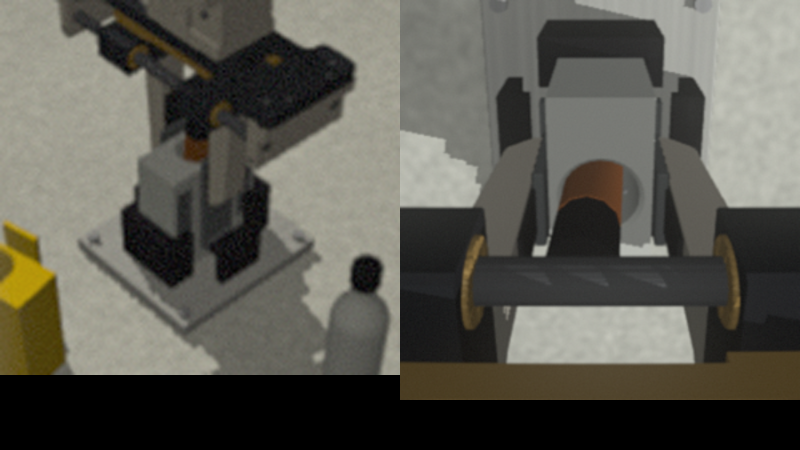

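The picture shows both catch plates pressed flush against the block, with the cartridge standing in the well. The fingers sit squarely on the plates. Lifting slowly.

Call:
step_arm(series="0 0 -0.5 0;0 0 -1 0;0 0 -1 0;0 0 -1 0;0 0 -1 0;0 0 -1 0;0 0 -0.5 0;0 0 0 0", grip_force=27)

```text
t: 24.65
tool_pos: [0.4732, -0.1346, 0.0691]
tcp_rot: [0.994, 0.107, 0.0, 0.0]
force: [-0.0, -0.9, -2.9]
gripper_width: 0.0397
grip_force: 27.0
```

The force is now -2.9 N, which matches the cassette's and cartridge's weight, so it is unlatched and free.

Call:
step_arm(series="0 0 -2 0;0 0 -5 0;0 0 -8 0;0 0 -8 0;0 0 -8 0;0 0 -8 0;0 0 -8 0;0 0 -8 0")

```text
t: 25.32
tool_pos: [0.4732, -0.1346, 0.125]
tcp_rot: [0.994, 0.107, 0.0, 0.0]
force: [-0.1, 0.7, -3.4]
gripper_width: 0.0399
grip_force: 27.0
```

Call:
step_arm(series="0 0 -10 0;0 0 -10 0;0 0 -10 0;0 0 -10 0;0 0 -8 0;0 0 -6 0;0 0 -3.5 0;0 0 -1.5 0")

```text
t: 25.98
tool_pos: [0.4732, -0.1346, 0.1835]
tcp_rot: [0.994, 0.107, 0.0, 0.0]
force: [1.0, 0.5, -3.4]
gripper_width: 0.0395
grip_force: 27.0
```

Call:
step_arm(series="0 0 0 0;0 0 0 0;0 0 0 0;0 0 0 0;0 0 0 0;0 0 0 0;0 0 0 0;0 0 0 0")

```text
t: 26.65
tool_pos: [0.4731, -0.1345, 0.1829]
tcp_rot: [0.994, 0.107, -0.0, -0.0]
force: [0.8, 0.1, -3.0]
gripper_width: 0.0395
grip_force: 27.0
```

Run:
```python
from h import *
c=cam('scene');cv2.imwrite('pics/end.png',c['pixels'])
```

```text
(no output)
```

View pics/end.png

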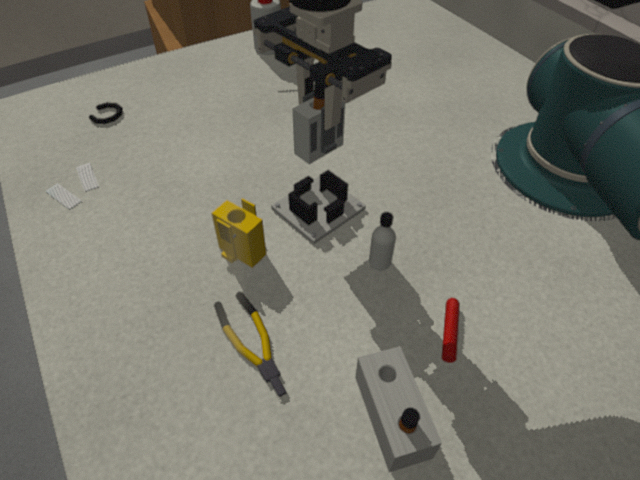

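The cassette hangs upright at (318,130), clear of its dock at (318,200), with the cartridge in it (amber and cap at about (320,95)). The bottle, vial, cutters and look-alikes are untouched.

```bash
python3 -c "
from h import *
print(workorder.finish_job())"
```

```text
the job is handed in; nothing more can be done
None
```

The job is handed in: the cartridge is in the well and released, and the cassette is held still and upright about 12 cm up by its two pinched catches, at 26.7 s on the robot's clock, with the bystanders untouched.

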